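# Trip the emergency release of a locked disc drawer

## Task

The power is off and the electric lock of the grinding-disc drawer will not let go. Take the red screwdriver out of the timber stand and push its blade straight down the small emergency-release hole in the top of the steel drawer unit, so that the spring latch inside lets the drawer jump ajar; then draw the drawer fully open, as far as its stop, and put the red screwdriver back upright in a free hole of the stand. Leave the yellow screwdriver in the stand, and leave the goggles and the spray can where they are.

Things in the scene. Friction and masses are not known exactly. Their poses are not given: they have to be found in the camera images.
- drawer_unit: grey sheet-steel drawer unit, 240 deep (x) x 200 wide (y) x 85 mm high, fixed to the bench; origin at the centre of its underside on the bench, its -x side is the front. The blue drawer front, 12 mm thick and 200 mm wide, covers the whole -x face from x = -132 to -120 mm and is as high as the unit. A black keypad, 7 mm high, lies on the top behind the release hole.
- release_hole (a point): centre of the mouth of the emergency-release hole, a 14 mm round hole with a square brass escutcheon of 34 mm, at unit x = -55, y = +77 mm, in the 3 mm top plate (unit z = 85 mm). The latch's steel pad (30 x 26 mm) waits inside, 25 mm below the mouth.
- latch (a joint): hidden spring latch under the hole, m: 0 = up and locked, grows as the pad is pushed down, to its stop at 0.011. The drawer is freed once the pad is about 0.006 down. The push grows from 4 N to about 8 N; it springs up again when the blade is withdrawn.
- drawer (a joint): how far the drawer is out, m: 0 = shut, 0.13 = its stop. It slides towards the unit's -x. When the latch is tripped, a spring plunger throws it out to about 0.045; from there it slides with 1 N of friction and some damping (about 3 N in all at 0.1 m/s) and stays where it is left. It can not be drawn out while latched.
- drawer_front (a point): middle of the top inner (+x) edge of the blue drawer front (85 mm above the bench); it moves with the drawer. Once the drawer is ajar, the open gap between this edge and the unit's front edge gives access to the inner face of the front; the tray behind it is open above, its floor is 18 mm over the bench, and the discs begin 46 mm behind the front.
- screwdriver_red: screwdriver, 216 mm long, red handle of 29 mm diameter and 104 mm length, 6 mm shank of 112 mm length with the blade, blade tip 8 x 5 mm, 0.11 kg. It stands upright in the stand, handle up, handle's shoulder resting on the stand. Its own x axis runs along the tool towards the blade tip (pointing down at the start); the origin lies halfway along the length, 14.5 mm beside the axis of the tool.
- red_tip (a point): end of the red screwdriver's blade, on its axis
- red_handle (a point): point on the axis of the red handle, 45 mm below the top of the handle, 171 mm from the blade tip
- screwdriver_yellow: screwdriver just like the red one with a yellow handle, in another hole of the stand; it stays there
- stand: timber block, 112 (x) x 50 (y) x 116 mm on an 8 mm plywood foot of 134 x 74 mm, fixed to the bench; origin at the centre of the foot's underside; top at z = 124 mm. Three vertical 13 mm holes go down to the foot, in a row along its x at -34, 0 and +34 mm; the screwdrivers start in the two outer ones, either way round, and the middle one is free.
- stand_hole0 (a point): mouth of the stand's hole at x = -34 mm, z = 124 mm
- stand_hole1 (a point): mouth of the stand's middle hole, z = 124 mm
- stand_hole2 (a point): mouth of the stand's hole at x = +34 mm, z = 124 mm
- goggles: grey goggles, 115 x 183 x 40 mm, on the bench at the right; origin under their centre
- spray_can: spray can with green cap, 59 mm diameter, 225 mm high, at the front right corner; origin under its centre

How it is judged:
By the outcome, as a careful person would: the job done as asked, in the order asked, and still so for the second after the job is handed in, with the robot touching nothing.
It also fails if it takes over 64 s, if anything falls off the work surface, if the arm or the gripper's body presses on something with over 40 N, if the wrist force passes 120 N, or if a joint passes its speed limit or range.

## Robot

A 6-joint arm with a two-finger parallel gripper is mounted at the origin on a cart in front of the work surface, level with it; the furniture and walls round the work are solid. World frame = base frame: x ahead of the robot, y to its left, z up, the work surface at z = 0. Lengths are in mm, angles in rad, forces in N, time in s.
With the tool pointing down it reaches from about 350 to 875 mm from the base axis. Payload 4.2 kg.
Tool frame: the origin (TCP) lies midway between the tips of the shut fingers; the grasp point (between the pads) lies 19 mm behind it (arm.grip_depth is the distance from the TCP to the grasp point, in mm); z points along the fingers, x is the direction in which the jaws open and shut, and the axes are right-handed (so a half turn about z gives the same grasp; the last joint's range is limited). The gripper opens to 85 mm and grips with 20 to 120 N. Pads are 22 mm wide; open, the fingers measure 114 mm over their backs; the gripper's body (76 mm by 85 mm) begins 54 mm behind the grasp point. The pads swing forward as they close: fully open they stand 13 mm farther back than shut.
Start: joints at [1.399, 0.385, 0.008, 0, -1.194, -0.259], TCP at [260.965, 567.888, 231.312] pointing down, gripper open.
Joint ranges: [-3.14, 3.14], [-1.21, 2.06], [-1.07, 1.41], [-3.16, 2.05], [-2.99, -0.16], [-3.1, 3.1]. Speed limits (rad/s): [2.79, 2.79, 3.14, 3.14, 3.14, 3.14].

## Interface

Orientations are given as a unit quaternion [x, y, z, w].
In Python, from bench import arm, eyes, find_in, silhouettes gives the robot as it stands. The module is installed in compiled form; this text tells all that it offers.
- The arm moves only by the tool play_rows, never from a script. Its arguments are lists of equal length, an entry for each row: "offset": the shift along the world's x, y, z in mm, a list of three; "turn": the turn about the world's z in rad. In form: {"offset": [[x, y, z], ...], "turn": [turn, ...]}. A call has 1 to 12 rows; each row shifts and turns the pose as measured when the row begins; what a row does not reach is not made up. A row lasts 1/10 s, in which the tool goes at most 50 mm and 8.59 degrees, less where a joint would pass 70% of its speed; a pose out of reach is approached as far as the arm can. A call is refused whole if a number of a shift passes 50 or a number of a turn 0.15, either way. A call with a gripper value outside its range is refused whole. "grip" is the gripper's target within -1 to 1 (fully open at 1, half-way at 0, shut at -1), set as the call begins (left out, the last holds). The fingers move at their own pace and stop on an object; the grip force is fixed at half the most. Time passes only in rows, so rows that do not move let the fingers close. It gives the time, the measured TCP pose, the force and the opening at its end, in the units of the state.
- arm.read_state(): the state, without advancing time (a new reading comes with each control period).
- eyes.get_image(name): name is "scene" or "top" or "wrist"; returns (picture, depth): 480x640x3 uint8, red, green, blue; 480x640 float32, mm along the optical axis (not along the pixel's ray), 0 where there is no reading.
- eyes.camera_params(name): a dict with "camera_matrix" (3x3 intrinsics, pixels), "dist" ([k1, k2, p1, p2, k3] as OpenCV has them; the pictures are not rectified), "camera_from_world" (4x4, takes a point from world to camera coordinates). Camera axes: x right, y down, z forward; pixel columns grow to the right and rows downward; lengths in mm; the calibration is good to about 2 mm. A picture is of the moment at which its call begins: read the wrist's pose just before it. camera_params takes no time and is no camera call; for the wrist camera it gives the pose at the moment of the call.
- arm.job_done(): hands the job in, once; it reports no verdict.
Trained networks look in the newest picture that a camera, given by its name, has taken for a name from the list of things; names that differ only in an ending like _2 or _b are one class to them, and where a whole thing is asked for, a point or a joint stands for the part that bears it (a point fixed in the world has none). Each returns a list of dicts, best first, with "score" (0 to 1); they miss things now and then, are a little off and sometimes report something else, mostly with a low value. They report only what shows in the picture. A call takes as long as a camera call.
- find_in(camera, query): "bbox" ([centre column, centre row, width, height] in pixels, round what is visible of it).
- silhouettes(camera, query): "mask" (480x640 bool, what is visible of it) and "bbox" ([centre column, centre row, width, height] in pixels, round what is visible of it).
The state is a dict: "clock": time; "joints": joint angles; "joint_vel": joint speeds; "joint_efforts": joint torques, N m; "position": TCP position; "ee_rot": TCP orientation; "contact_force": force on the tool from outside, world axes, zero at the start; "wrist_torque": the same for the moment, N m; "gripper_width": finger opening in mm.
Only numpy, scipy, OpenCV 4.12 (cv2) and the standard library are available. Lean on these libraries where they do the work, as an engineer would, in place of code of your own. Each camera call takes 0.05 s, during which the arm holds its last target. There are 200 camera calls.

## Working session

There is one attempt and no reset: what is moved stays moved. The work goes in short steps, Python scripts to look and compute and a tool call to move; the robot and the scene stay as the last step left them, time stands still between calls to the robot, and variables do not carry over. Pictures are saved under pics/ and viewed, on a budget of 10 in all, crops included, one or two more only if the job needs it, and the job is handed in when it is done.

Besides the shell and the picture viewer there is one more tool, called after "Call:" as a command line: name --pt "numbers of a row" for each row, then --argument value for the rest. play_rows: Moves the arm, as the interface text tells. Its arguments: {"type":"object","properties":{"offset":{"type":"array","items":{"type":"array","items":{"type":"number"}}},"turn":{"type":"array","items":{"type":"number"}},"grip":{"type":"number"}},"required":["offset","turn"]}

```bash
mkdir -p pics
python3 - <<'E'
from bench import arm,eyes,find_in,silhouettes
import cv2,numpy as np
s=arm.read_state();print(s['clock'],s['position'],s['ee_rot'],s['gripper_width'],arm.grip_depth)
ims=[]
for n in('scene','top'):
    p,d=eyes.get_image(n);np.savez(f'{n}.npz',p=p,d=d,**{k:np.array(v) for k,v in eyes.camera_params(n).items()})
    cv2.imwrite(f'pics/{n}.png',p[:,:,::-1])
E
```

```text
0.0 [260.71878708 567.36596539 230.21477036] [-5.39561681e-01  8.41945353e-01 -6.33954968e-04 -9.01751079e-04] 85.1982989947335 18.700000000000003
```

View pics/top.png

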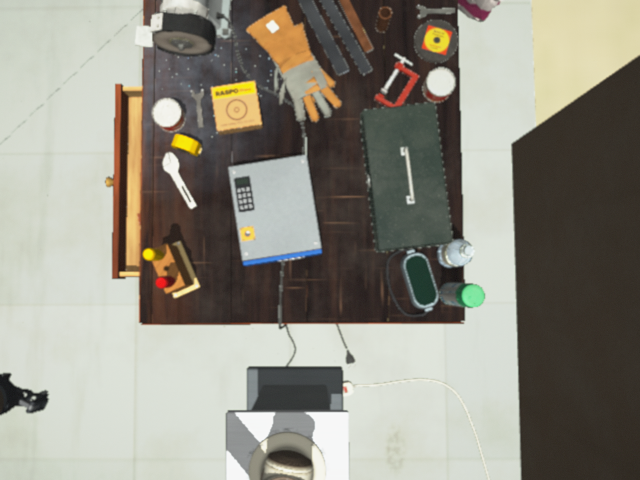

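View pics/scene.png

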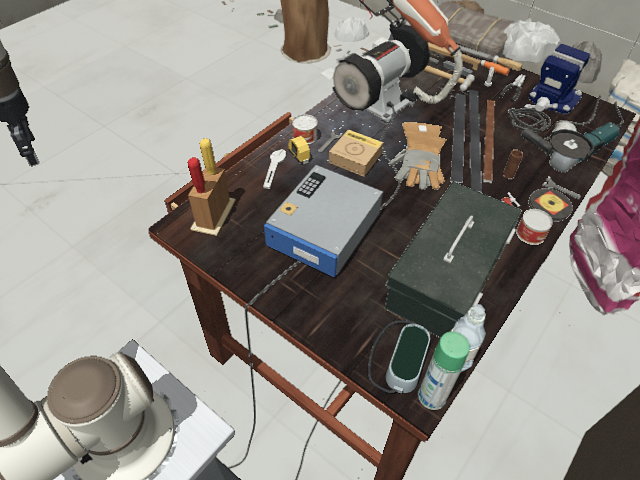

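The top view shows the red handle near (162,283), the yellow one near (149,254), the escutcheon at (248,233) and the blue front at y≈257. The scene view agrees. Next I'll measure these points.

```bash
cat > h.py <<'E'
import cv2,numpy as np
def load(n):
    z=np.load(f'{n}.npz');return z['p'],z['d'],z['camera_matrix'],z['dist'],z['camera_from_world']
def world(d,K,D,T):
    v,u=np.mgrid[:480,:640];q=cv2.undistortPoints(np.stack([u,v],-1).reshape(-1,1,2).astype(float),K,D).reshape(480,640,2)
    P=np.dstack([q*d[...,None],d]).astype(float)
    W=(P-T[:3,3])@T[:3,:3];W[d<=0]=np.nan
    return W
def proj(X,K,D,T):
    return cv2.projectPoints(np.atleast_2d(np.array(X,float)),cv2.Rodrigues(T[:3,:3])[0],T[:3,3],K,D)[0].reshape(-1,2)
def at_z(uv,z,K,D,T):
    q=cv2.undistortPoints(np.array(uv,float).reshape(-1,1,2),K,D).reshape(-1,2)
    r=np.c_[q,np.ones(len(q))]@T[:3,:3];c=-T[:3,:3].T@T[:3,3]
    return c+r*((z-c[2])/r[:,2])[:,None]
E
python3 - <<'E'
from h import *
np.set_printoptions(precision=1,suppress=True)
for n in('top','scene'):
    p,d,K,D,T=load(n);W=world(d,K,D,T);hsv=cv2.cvtColor(p,cv2.COLOR_RGB2HSV);H,S,V=cv2.split(hsv)
    x,y,z=W[...,0],W[...,1],W[...,2]
    print(n,'cam',-T[:3,:3].T@T[:3,3])
    reg=(x>300)&(x<1000)&(y>50)&(y<450)
    for nm,m in(('red',((H<6)|(H>174))&(S>180)&(V>100)&(z>120)),('yel',(H>22)&(H<33)&(S>180)&(V>100)&(z>120)),('esc',(H>12)&(H<30)&(S>110)&(abs(z-86)<8)),('steel',(S<50)&(abs(z-85)<5)),('blue',(H>100)&(H<125)&(S>130)&(z>20)),('standtop',(abs(z-124)<6)&(y>300))):
        m=m&reg
        if nm in('red','yel'):
            k=m&(z>np.nanmax(np.where(m,z,np.nan))-6)
            print(nm,m.sum(),W[m].min(0),W[m].max(0),'cap',k.sum(),W[k].mean(0))
        elif m.sum():
            r=cv2.minAreaRect(W[m][:,:2].astype(np.float32))
            print(nm,m.sum(),W[m].mean(0),'rect',r,'corners',cv2.boxPoints(r).tolist())
E
```

```text
top cam [ 488.2  -65.8 1559. ]
red 119 [476.6 260.  197.4] [499.3 286.8 233.2] cap 33 [489.  274.9 229.1]
yel 157 [540.2 287.8 158.6] [565.5 317.3 236.6] cap 4 [551.2 299.2 233.1]
esc 202 [578.4 154.4  86. ] rect ((545.8444213867188, 182.9624786376953), (114.92601776123047, 236.80369567871094), 13.250096321105957) corners [[462.773193359375, 285.0417175292969], [517.049072265625, 54.54197692871094], [628.9156494140625, 80.88323974609375], [574.6397705078125, 311.38299560546875]]
steel 1950 [675.   84.7  85.2] rect ((667.745849609375, 79.4893798828125), (241.70440673828125, 91.31843566894531), 8.1932954788208) corners [[541.6201782226562, 107.45953369140625], [554.6342163085938, 17.073183059692383], [793.8715209960938, 51.51922607421875], [780.8574829101562, 141.90557861328125]]
blue 105 [537.6  76.5  78.7] rect ((537.865966796875, 77.48993682861328), (11.019095420837402, 54.79594802856445), 9.114017486572266) corners [[528.0861206054688, 103.66930389404297], [536.7658081054688, 49.565147399902344], [547.6458129882812, 51.310569763183594], [538.9661254882812, 105.41472625732422]]
standtop 99 [532.  307.2 123.5] rect ((539.2388916015625, 311.6813659667969), (73.47386169433594, 23.067684173583984), 0.2231738120317459) corners [[502.4573059082031, 323.072021484375], [502.5471496582031, 300.0045166015625], [576.0205078125, 300.29071044921875], [575.9306640625, 323.35821533203125]]
scene cam [ -36.3 -510.4 1030.2]
red 161 [474.  259.5 126.1] [496.5 283.3 228.2] cap 13 [488.  271.4 225.1]<stdin>:11: RuntimeWarning: All-NaN slice encountered
Traceback (most recent call last):
ValueError: zero-size array to reduction operation minimum which has no identity
```

Call:
play_rows --pt "0 0 20" --pt "10 -20 20" --pt "20 -27 20" --pt "20 -27 20" --pt "22 -27 20" --pt "22 -27 10" --pt "22 -27 0" --pt "22 -27 0" --pt "22 -27 0" --pt "22 -27 0" --pt "22 -27 0" --pt "15 -20 0" --turn '[0.07, 0.07, 0.07, 0.07, 0.07, 0.07, 0.07, 0.07, 0.07, 0.07, 0.07, 0.07]' --grip 1

```text
clock: 1.3
position: [482.2, 272.5, 336.8]
ee_rot: [0.847, -0.531, 0.006, 0.005]
contact_force: [0.8, 0.1, -0.7]
gripper_width: 85.8
```

Run:
```python
from bench import arm,eyes
from h import *
np.set_printoptions(precision=1,suppress=True)
s=arm.read_state();print(s['clock'],s['position'],s['ee_rot'],s['joints'],s['contact_force'])
p,d=eyes.get_image('wrist');np.savez('wrist.npz',p=p,d=d,**{k:np.array(v) for k,v in eyes.camera_params('wrist').items()})
cv2.imwrite('pics/w1.png',p[:,:,::-1])
p,d,K,D,T=load('wrist');print('cam',-T[:3,:3].T@T[:3,3],T[2,:3])
p,d,K,D,T=load('top')
# unit top corners as read in the picture, at z=85
print(at_z([(232,165),(306,155),(322,250),(243,263),(248,233)],85,K,D,T))
```

```text
1.3 [482.2 272.5 336.8] [ 0.8 -0.5  0.   0. ] [ 0.8  0.2  0.   0.  -1.4  1.2] [ 0.8  0.1 -0.7]
cam [554.3 306.9 478.8] [-0.3 -0.2 -0.9]
[[782.8 132.5  85. ]
 [807.1 -55.1  85. ]
 [566.  -94.   85. ]
 [534.4 104.   85. ]
 [609.7  91.6  85. ]]
```

View pics/w1.png

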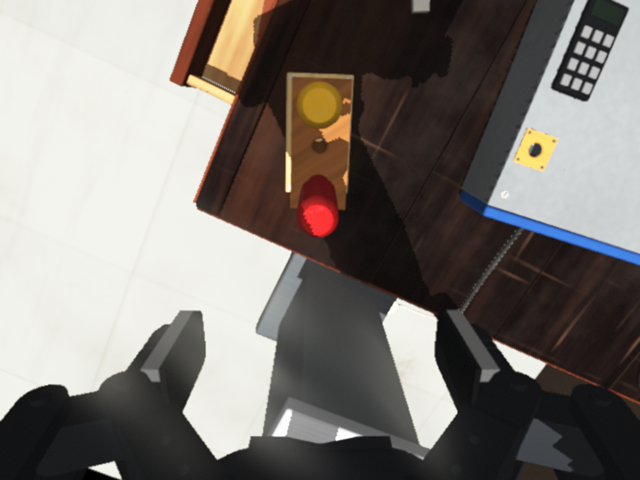

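The wrist view shows the release hole at (535,150), the free stand hole at (320,145), the red cap at about (319,217) and the yellow cap at (320,104). Next I'll convert these to world coordinates.

Run:
```python
from h import *
np.set_printoptions(precision=1,suppress=True)
p,d,K,D,T=load('wrist');W=world(d,K,D,T);H,S,V=cv2.split(cv2.cvtColor(p,cv2.COLOR_RGB2HSV))
print('mid hole',at_z([(320,145)],124,K,D,T),W[145,335],W[170,335])
z=W[...,2];v,u=np.mgrid[:480,:640]
for nm,m in(('red',((H<6)|(H>174))&(S>150)&(V>80)&(z>226)&(u>280)&(u<350)),('yel',(H>18)&(H<33)&(S>150)&(z>226)&(u>280)&(u<350))):
    c,r=cv2.minEnclosingCircle(np.argwhere(m)[:,::-1].astype(np.float32));print(nm,m.sum(),c,r,np.median(z[m]),at_z([c],228,K,D,T),W[m][:,:2].min(0),W[m][:,:2].max(0))
m=((H>15)&(H<30)&(S>150)&(u>505)&(u<570)&(v>110)&(v<180)).astype(np.uint8)
m=cv2.morphologyEx(m,cv2.MORPH_CLOSE,np.ones((15,15)))
r=cv2.minAreaRect(np.argwhere(m)[:,::-1].astype(np.float32));b=at_z(cv2.boxPoints(r),85,K,D,T)
print('esc',r,b.mean(0),[np.degrees(np.arctan2(*(b[i+1]-b[i])[1::-1])) for i in range(3)],[np.linalg.norm(b[i+1]-b[i]) for i in range(3)])
dark=(V<70)&(u>522)&(u<548)&(v>137)&(v<165);print('hole',dark.sum(),np.argwhere(dark).mean(0)[::-1],at_z([np.argwhere(dark).mean(0)[::-1]],84,K,D,T),'plane z',np.nanmedian(z[180:200,540:600]))
# front edge blue/steel boundary
pts=[]
for c in range(500,636,4):
    col=np.where((H[:,c]>100)&(H[:,c]<125)&(S[:,c]>130)&(v[:,c]>170)&(v[:,c]<290))[0]
    if len(col):pts.append((c,col[0]))
w=at_z(pts,85,K,D,T);l=cv2.fitLine(w[:,:2].astype(np.float32),cv2.DIST_HUBER,0,.01,.01).ravel();print('front line',l,np.degrees(np.arctan2(l[1],l[0])))
```

```text
mid hole [[524.8 285.9 124. ]] [530.3 274.  122.5] [510.9 264.5 123.8]
red 553 (317.3780212402344, 217.9175262451172) 16.752046585083008 226.59070589636426 [[490.9 273.3 228. ]] [479.3 262.7] [501.6 283.5]
yel 642 (318.974365234375, 104.69230651855469) 18.62164306640625 226.54133107386357 [[554.4 302.9 228. ]] [544.1 292. ] [565.1 313. ]
esc ((536.8463134765625, 150.5829315185547), (10.546298027038574, 16.552799224853516), 24.775142669677734) [610.6  89.   85. ] [np.float64(7.747728935430738), np.float64(-85.88324888243376), np.float64(-171.84866640915973)] [np.float64(15.43941112362688), np.float64(11.26189587631689), np.float64(15.524688966646535)]
hole 77 [535.5 150.1] [[610.5  89.9  84. ]] plane z 85.10781583830952
front line [  0.2  -1.  555.8  10.2] -81.291794
```

Call:
play_rows --pt "4 0.5 -10" --pt "4 0.5 -20" --pt "0 0 -30" --pt "0 0 -30" --pt "0 0 -25" --pt "0 0 -15" --pt "0 0 -5" --turn '[0, 0, 0, 0, 0, 0, 0]'

```text
clock: 2.05
position: [489.1, 271.4, 191.3]
ee_rot: [0.846, -0.533, 0.004, 0.007]
contact_force: [-0.1, 0.1, 0.6]
gripper_width: 85.5
```

Call:
play_rows --pt "1 1 -15" --pt "0.5 1 -8" --pt "0 0 -3" --turn '[0, 0, 0]'

```text
clock: 2.35
position: [489.9, 274.7, 163.4]
ee_rot: [0.846, -0.533, 0.004, 0.008]
contact_force: [0.2, -0.1, 0.3]
gripper_width: 85.1
```

Call:
play_rows --pt "0 0 0" --pt "0 0 0" --pt "0 0 0" --pt "0 0 0" --pt "0 0 0" --pt "0 0 0" --pt "0 0 0" --pt "0 0 0" --turn '[0, 0, 0, 0, 0, 0, 0, 0]' --grip -1

```text
clock: 3.15
position: [490.6, 275.8, 165.7]
ee_rot: [0.846, -0.533, 0.005, 0.005]
contact_force: [-1.0, -0.3, -0.2]
gripper_width: 26.8
```

Call:
play_rows --pt "0 0 5" --pt "0 0 10" --pt "0 0 15" --pt "0 0 15" --pt "0 0 15" --pt "0 0 20" --pt "0 0 20" --pt "0 0 20" --pt "0 0 15" --pt "0 0 10" --pt "0 0 5" --turn '[0, 0, 0, 0, 0, 0, 0, 0, 0, 0, 0]'

```text
clock: 4.25
position: [490.0, 274.2, 328.5]
ee_rot: [0.846, -0.533, 0.006, 0.004]
contact_force: [-0.9, 0.6, -1.1]
gripper_width: 26.6
```

Call:
play_rows --pt "0 -10 0" --pt "5 -15 0" --pt "10 -15 0" --pt "10 -15 0" --pt "10 -15 0" --pt "10 -15 0" --pt "10 -15 0" --pt "10 -15 0" --pt "10 -15 0" --pt "10 -15 0" --pt "10 -15 0" --pt "10 -10 0" --turn '[-0.14, -0.14, -0.14, -0.14, -0.14, -0.14, -0.14, -0.14, -0.14, -0.14, -0.14, -0.14]'

```text
clock: 5.45
position: [594.6, 97.8, 325.1]
ee_rot: [-0.136, 0.991, 0.001, -0.012]
contact_force: [0.9, -0.4, -0.9]
gripper_width: 27.0
```

Call:
play_rows --pt "10 -7 -10" --pt "5 -4 -10" --pt "0 0 -5" --pt "0 0 0" --turn '[-0.09, -0.09, 0, 0]'

```text
clock: 5.85
position: [610.3, 84.2, 297.0]
ee_rot: [-0.041, 0.999, 0.002, -0.014]
contact_force: [0.0, -0.3, -0.4]
gripper_width: 27.2
```

```bash
cat > look.py <<'E'
import sys
from bench import arm,eyes
from h import *
np.set_printoptions(precision=1,suppress=True)
def snap(n):
    p,d=eyes.get_image(n);np.savez(f'{n}.npz',p=p,d=d,**{k:np.array(v) for k,v in eyes.camera_params(n).items()});return p
s=arm.read_state();x,y=s['ee_rot'][:2]
print(s['clock'],s['position'],'jaw',np.degrees(np.arctan2(2*x*y,x*x-y*y)),'F',s['contact_force'],'q',np.round(s['ee_rot'],4),'j6',s['joints'][5])
a=snap('wrist');b=snap('scene')
if len(sys.argv)>1:
    u,v=map(int,sys.argv[2:4])
    o=np.hstack([cv2.resize(a,(640,480))[0:480,160:560],cv2.resize(b[v-60:v+60,u-50:u+50],(400,480),interpolation=cv2.INTER_CUBIC)])
    cv2.imwrite(f'pics/{sys.argv[1]}.png',o[:,:,::-1])
E
python3 look.py w2 290 200
```

```text
5.85 [610.3  84.2 297. ] jaw -175.30917205352748 F [ 0.  -0.3 -0.4] q [-0.  1.  0. -0.] j6 -0.308458318497834
```

View pics/w2.png

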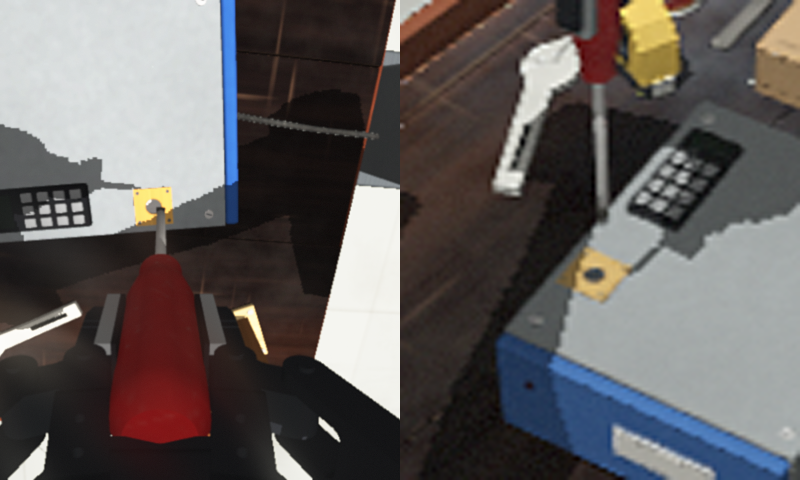

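The blade tip is at wrist px (321,209) and scene px (290.5,194). The hole is at wrist px (314,206) and scene px (288.5,208.5). I'll triangulate both.

```bash
cat > tri.py <<'E'
from h import *
np.set_printoptions(precision=1,suppress=True)
def tri(a,b,na='wrist',nb='scene'):
    M=[]
    for n,q in((na,a),(nb,b)):
        _,_,K,D,T=load(n);x,y=cv2.undistortPoints(np.array(q,float).reshape(1,1,2),K,D).ravel()
        M+= [x*T[2]-T[0],y*T[2]-T[1]]
    M=np.array(M);X=np.linalg.lstsq(M[:,:3],-M[:,3],rcond=None)[0]
    for n,q in((na,a),(nb,b)):
        print(n,'resid',proj(X,*load(n)[2:])[0]-q)
    return X
E
python3 - <<'E'
from tri import *
print('tip',tri((321,209),(290.5,193.7)));print('hole tri',tri((314,206),(288.5,208.5)))
for n,q in(('wrist',(314,206)),('scene',(288.5,208.5))):print(n,'hole',at_z([q],84.5,*load(n)[2:]))
_,_,K,D,T=load('wrist')
for z in(85,110,140):print('wrist tip ray',z,at_z([(321,209)],z,K,D,T))
p=load('wrist')[0];cv2.imwrite('pics/w3.png',cv2.resize(p[160:260,270:370],(600,600),interpolation=cv2.INTER_CUBIC)[:,:,::-1])
E
```

```text
wrist resid [0.3 0.7]
scene resid [0.2 0.1]
tip [605.1  80.1 149.2]
wrist resid [-0.1 -0.3]
scene resid [-0.1 -0. ]
hole tri [608.7  93.5  85.8]
wrist hole [[608.5  94.1  84.5]]
scene hole [[609.7  94.1  84.5]]
wrist tip ray 85 [[602.   96.3  85. ]]
wrist tip ray 110 [[603.3  89.8 110. ]]
wrist tip ray 140 [[604.9  81.9 140. ]]
```

View pics/w3.png

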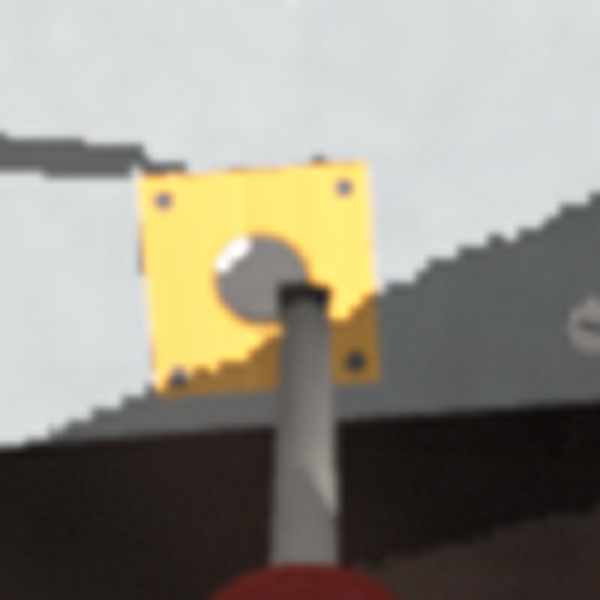

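Call:
play_rows --pt "2 7 -10" --pt "1 6 -15" --pt "0 0 -10" --pt "0 0 -3" --pt "0 0 0" --turn '[0.035, 0.035, 0, 0, 0]'

```text
clock: 6.45
position: [613.4, 100.6, 259.7]
ee_rot: [-0.082, 0.997, 0.002, -0.012]
contact_force: [0.4, 0.1, -0.5]
gripper_width: 26.8
```

```bash
python3 look.py
python3 - <<'E'
from h import *
a=load('wrist')[0][160:260,270:370];b=load('scene')[0][170:230,260:320]
o=np.hstack([cv2.resize(i,(400,400),interpolation=cv2.INTER_CUBIC) for i in(a,b)]);cv2.imwrite('pics/w4.png',o[:,:,::-1])
E
```

```text
6.45 [613.4 100.6 259.7] jaw -170.62996477876578 F [ 0.4  0.1 -0.5] q [-0.1  1.   0.  -0. ] j6 -0.25007937125971436
```

View pics/w4.png

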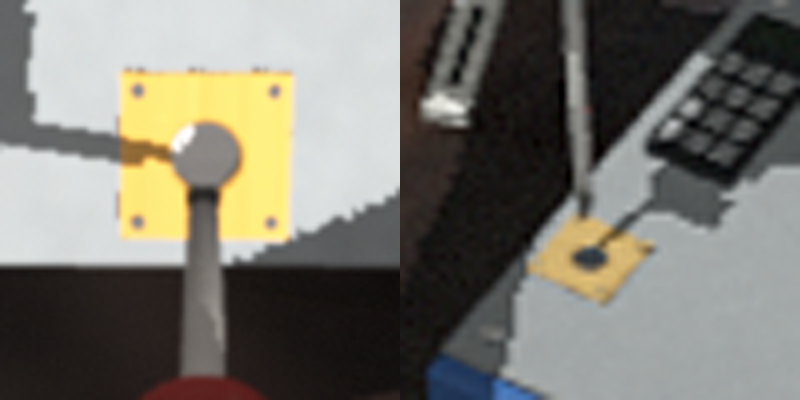

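The blade tip is at wrist px (320.7,208.7) and scene px (287.5,202). The hole is at wrist px (321.7,198.7) and scene px (288.6,208.7).

Run:
```python
from tri import *
print('tip',tri((320.7,208.7),(287.5,201.8)));print('hole',tri((321.7,198.7),(288.6,208.7)))
for n,q in(('wrist',(321.7,198.7)),('scene',(288.6,208.7))):print(n,'hole',at_z([q],84.5,*load(n)[2:]))
for z in(104,107,112):print(at_z([(320.7,208.7)],z,*load('wrist')[2:]),at_z([(287.5,201.8)],z,*load('scene')[2:]))
```

```text
wrist resid [-0.1 -0.2]
scene resid [-0.1 -0. ]
tip [609.7  96.5 107.1]
wrist resid [-0.2 -0.5]
scene resid [-0.2 -0.1]
hole [608.9  93.6  84.9]
wrist hole [[608.6  94.1  84.5]]
scene hole [[609.3  93.4  84.5]]
[[609.4  97.5 104. ]] [[611.9  98.4 104. ]]
[[609.6  96.7 107. ]] [[609.8  96.4 107. ]]
[[609.9  95.4 112. ]] [[606.3  93.1 112. ]]
```

Call:
play_rows --pt "-0.8 -2.8 -16" --pt "0 0 0" --pt "0 0 0" --turn '[0, 0, 0]'

```text
clock: 6.85
position: [614.3, 97.5, 247.1]
ee_rot: [-0.081, 0.997, 0.002, -0.008]
contact_force: [0.1, 0.4, -0.4]
gripper_width: 26.2
```

```bash
python3 look.py
python3 - <<'E'
from h import *
a=load('wrist')[0][160:260,270:370];b=load('scene')[0][170:230,260:320]
o=np.hstack([cv2.resize(i,(400,400),interpolation=cv2.INTER_CUBIC) for i in(a,b)]);cv2.imwrite('pics/w5.png',o[:,:,::-1])
E
```

```text
6.85 [614.3  97.5 247.1] jaw -170.65277303543633 F [ 0.1  0.4 -0.4] q [-0.1  1.   0.  -0. ] j6 -0.24601460182910917
```

View pics/w5.png

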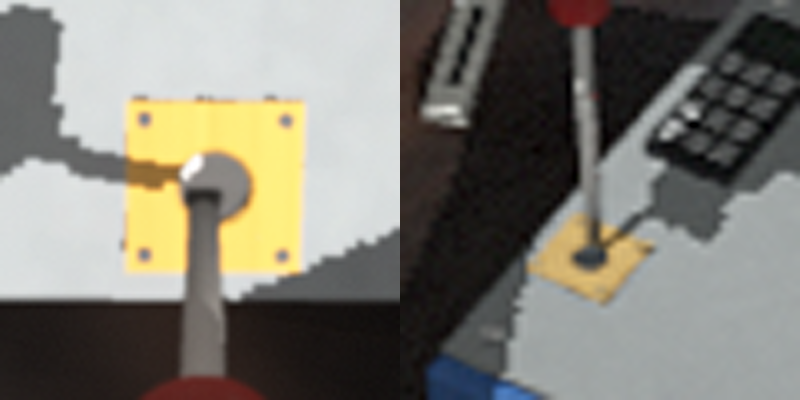

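The tip is now just above the hole, at wrist px (320.7,208.7) against (324,206.5).

Run:
```python
from tri import *
print(at_z([(324,206.5)],84.5,*load('wrist')[2:]))
for z in(90,93,96):print(at_z([(320.7,208.7)],z,*load('wrist')[2:]))
print(at_z([(288.6,208.7)],84.5,*load('scene')[2:]),at_z([(288.8,207.2)],92,*load('scene')[2:]))
```

```text
[[608.   94.1  84.5]]
[[610.6  94.8  90. ]]
[[610.8  94.1  93. ]]
[[611.   93.3  96. ]]
[[609.3  93.4  84.5]] [[608.3  91.6  92. ]]
```

Call:
play_rows --pt "-2.3 0.2 -3" --pt "0 0 -10" --pt "0 0 0" --turn '[0, 0, 0]'

```text
clock: 7.25
position: [611.9, 98.1, 234.0]
ee_rot: [-0.081, 0.997, 0.003, -0.008]
contact_force: [-0.9, -0.2, -1.6]
gripper_width: 27.3
```

Call:
play_rows --pt "0 0 -8" --pt "0 0 -6" --pt "0 0 0" --turn '[0, 0, 0]'

```text
clock: 7.55
position: [611.8, 98.0, 218.4]
ee_rot: [-0.082, 0.997, 0.003, -0.008]
contact_force: [0.5, 0.1, -0.3]
gripper_width: 26.8
```

Tip is at about 66 mm and free inside the hole. Next I'll press down through the latch.

Call:
play_rows --pt "0 0 -6" --pt "0 0 -5" --pt "0 0 -3" --pt "0 0 0" --turn '[0, 0, 0, 0]'

```text
clock: 7.95
position: [612.8, 98.0, 207.8]
ee_rot: [-0.082, 0.997, 0.002, -0.006]
contact_force: [-1.6, 0.4, 4.5]
gripper_width: 26.6
```

Call:
play_rows --pt "0 0 -4" --pt "0 0 -4" --pt "0 0 -1" --pt "0 0 0" --turn '[0, 0, 0, 0]'

```text
clock: 8.35
position: [612.6, 97.9, 204.5]
ee_rot: [-0.083, 0.997, 0.002, -0.005]
contact_force: [-1.8, 0.1, 4.9]
gripper_width: 27.0
```

```bash
python3 look.py
python3 - <<'E'
from h import *
p,d,K,D,T=load('scene');H,S,V=cv2.split(cv2.cvtColor(p,cv2.COLOR_RGB2HSV))
W=world(d,K,D,T);m=(H>100)&(H<125)&(S>130)&(abs(W[...,2]-60)<35)&(W[...,0]<650);print(m.sum(),np.percentile(W[m],[5,50,95],axis=0))
R=np.array([np.cos(.1518),np.sin(.1518)]);print('along unit x of front',np.percentile((W[m][:,:2]-[608.9,93.8])@R-55,[5,20,50,80]))
E
```

```text
8.35 [612.6  97.9 204.5] jaw -170.4761651163079 F [-1.8  0.1  4.9] q [-0.1  1.   0.  -0. ] j6 -0.24687623119160196
1150 [[487.01810784 -92.55358135  28.49455791]
 [501.30506001   7.32127395  69.97431015]
 [516.88869919  89.37265979  86.24891506]]
along unit x of front [-178.56489567 -177.41049639 -176.11971447 -173.56018937]
```

The drawer is ajar by 45 mm. I'll withdraw and move over the gap.

Call:
play_rows --pt "0 0 10" --pt "0 0 15" --pt "0 0 15" --pt "0 0 15" --pt "0 0 5" --pt "-21 -17 0" --pt "-21 -18 0" --pt "-21 -18 0" --pt "-20 -17 0" --pt "0 0 0" --turn '[0, 0, 0, 0, 0, 0, 0, 0, 0, 0]'

```text
clock: 9.45
position: [527.0, 26.6, 263.4]
ee_rot: [-0.083, 0.997, 0.002, -0.005]
contact_force: [0.6, 0.5, -1.4]
gripper_width: 27.0
```

```bash
python3 look.py w6 320 230
```

```text
9.45 [527.   26.6 263.4] jaw -170.4966123050769 F [ 0.6  0.5 -1.4] q [-0.1  1.   0.  -0. ] j6 -0.18470486699398675
```

View pics/w6.png

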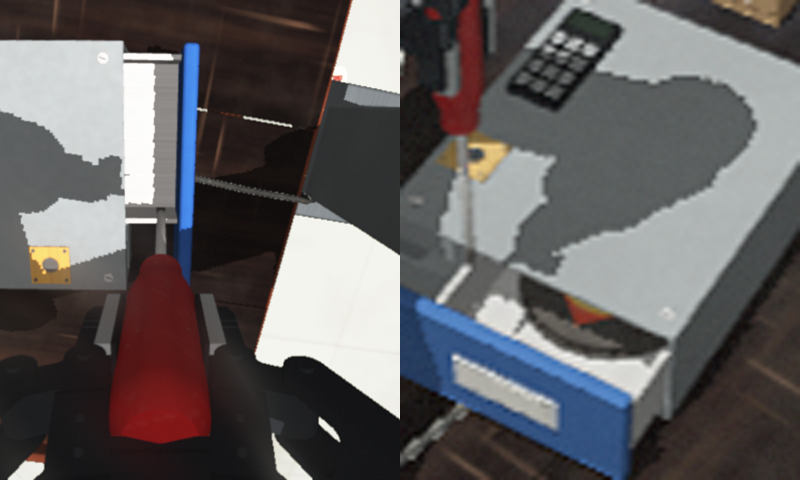

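The tip is over the gap, with a light tray side wall near it at wrist px (310,208–220). I'll check where that wall is relative to the tip.

Run:
```python
from tri import *
p,d,K,D,T=load('wrist');W=world(d,K,D,T)
c,s=np.cos(.1518),np.sin(.1518);R=np.array([[c,s],[-s,c]])
U=lambda w:np.r_[R@(w[:2]-[608.9,93.8])+[-55,77],w[2]]
for u in(292,302,312,327,332):
    print(u,*[(v,U(W[v,u])) for v in(60,100,140,180,200,206,210,214,218,222,230)],sep='\n  ') if u in(302,312) else print(u,U(W[140,u]),U(W[180,u]))
print('tip@110',U(at_z([(321,209)],110,K,D,T)[0]))
```

```text
292 [-120.8  -21.7   17.4] [-120.5   16.4   17.3]
302
  (60, array([-130.9,  -89.7,   45.3]))
  (100, array([-130.1,  -57.9,   17.4]))
  (140, array([-130.2,  -21.9,   18.4]))
  (180, array([-130.2,   16.3,   17.1]))
  (200, array([-130.3,   36. ,   18.1]))
  (206, array([-130.3,   42.1,   18.2]))
  (210, array([-130.7,   42.6,   31.6]))
  (214, array([-131.2,   42.7,   45.2]))
  (218, array([-131.6,   42.7,   58.6]))
  (222, array([-131.6,   46.4,   58.9]))
  (230, array([-129.7,   73. ,   -0.4]))
312
  (60, array([-139.2,  -89.7,   46.8]))
  (100, array([-139.3,  -58. ,   18.6]))
  (140, array([-139.6,  -22. ,   18.4]))
  (180, array([-139.9,   16.1,   17.7]))
  (200, array([-140.1,   35.8,   18.6]))
  (206, array([-140.2,   41.9,   18.4]))
  (210, array([-140.3,   43. ,   29.4]))
  (214, array([-140.4,   42.9,   44.2]))
  (218, array([-140.6,   42.6,   58.7]))
  (222, array([-140.6,   45.9,   60. ]))
  (230, array([-140.3,   72.8,   -0.2]))
327 [-153.7  -22.2   18.5] [-154.5   15.9   17.9]
332 [-158.4  -22.3   18.2] [-159.4   15.9   17.3]
tip@110 [-147.6   20.6  110. ]
```

Call:
play_rows --pt "0 0 -15" --pt "0 0 -25" --pt "0 0 -20" --pt "0 0 -10" --pt "0 0 0" --turn '[0, 0, 0, 0, 0]'

```text
clock: 10.05
position: [533.1, 30.5, 190.5]
ee_rot: [-0.084, 0.996, 0.003, -0.003]
contact_force: [-0.2, 0.4, -0.8]
gripper_width: 26.8
```

Call:
play_rows --pt "-7 -1 0" --pt "-6 -0.9 0" --pt "-6 -0.9 0" --pt "-7 -1 0" --pt "-8 -1.2 0" --pt "-8 -1.2 0" --pt "-8 -1.2 0" --pt "-8 -1.2 0" --pt "-8 -1.2 0" --pt "-8 -1.2 0" --turn '[0, 0, 0, 0, 0, 0, 0, 0, 0, 0]'

```text
clock: 11.05
position: [460.4, 20.9, 195.8]
ee_rot: [-0.085, 0.996, 0.005, 0.007]
contact_force: [2.6, -0.2, -3.2]
gripper_width: 26.7
```

Call:
play_rows --pt "-8 -1.2 -1" --pt "-8 -1.2 -1" --pt "-7 -1 0" --pt "-6 -0.9 0" --pt "-4 -0.6 0" --pt "-3 -0.4 0" --turn '[0, 0, 0, 0, 0, 0]'

```text
clock: 11.65
position: [423.4, 15.8, 195.4]
ee_rot: [-0.086, 0.996, 0.005, 0.012]
contact_force: [8.3, 0.9, -5.1]
gripper_width: 26.9
```

```bash
cat > front.py <<'E'
import look
from h import *
p,d,K,D,T=load('scene');H,S,V=cv2.split(cv2.cvtColor(p,cv2.COLOR_RGB2HSV))
W=world(d,K,D,T);m=(H>100)&(H<125)&(S>130)&(abs(W[...,2]-60)<35)&(W[...,0]<650)
R=np.array([np.cos(.1518),np.sin(.1518)]);print('front at unit x',np.percentile((W[m][:,:2]-[608.9,93.8])@R-55,[5,20,50,80]))
E
python3 front.py
```

```text
11.65 [423.4  15.8 195.4] jaw -170.14543566221707 F [ 8.3  0.9 -5.1] q [-0.1  1.   0.   0. ] j6 -0.24908151790443409
front at unit x [-263.5 -262.4 -261.1 -258.1]
```

The front reads about 85 mm further out than when ajar, so roughly 130, and the force is rising as it should at the stop. One more small nudge will confirm.

Call:
play_rows --pt "-4 -0.6 0" --pt "-4 -0.6 0" --turn '[0, 0]'

```text
clock: 11.95
position: [421.3, 16.6, 196.7]
ee_rot: [-0.087, 0.996, 0.007, 0.019]
contact_force: [8.4, 0.6, -4.6]
gripper_width: 26.8
```

```bash
python3 front.py
```

```text
11.95 [421.3  16.6 196.7] jaw -170.0518997162168 F [ 8.4  0.6 -4.6] q [-0.1  1.   0.   0. ] j6 -0.2552129950341571
front at unit x [-263.4 -262.5 -261.2 -258.5]
```

Call:
play_rows --pt "5 0.8 0" --pt "6 0.9 0" --pt "0 0 15" --pt "0 0 30" --pt "0 0 30" --pt "0 0 30" --pt "0 0 15" --pt "0 0 0" --turn '[0, 0, 0, 0, 0, 0, 0, 0]'

```text
clock: 12.85
position: [422.4, 14.8, 314.0]
ee_rot: [-0.085, 0.996, 0.003, 0.001]
contact_force: [-0.3, -0.5, -1.4]
gripper_width: 27.1
```

Call:
play_rows --pt "5 15 0" --pt "5 20 0" --pt "5 20 0" --pt "5 20 0" --pt "5 20 0" --pt "5 20 0" --pt "5 20 0" --pt "5 20 0" --pt "5 20 0" --pt "5 20 0" --pt "5 15 0" --pt "0 10 0" --turn '[0.14, 0.14, 0.14, 0.14, 0.14, 0.14, 0.14, 0.14, 0.14, 0.14, 0.14, 0.14]'

```text
clock: 14.05
position: [464.7, 235.6, 289.9]
ee_rot: [0.816, -0.577, 0.004, 0.03]
contact_force: [-0.7, 0.5, -0.9]
gripper_width: 26.4
```

Call:
play_rows --pt "0 5 20" --pt "5 10 10" --pt "5 10 5" --pt "0 0 0" --pt "0 0 0" --turn '[0.05, 0.05, 0, 0, 0]'

```text
clock: 14.55
position: [469.8, 259.5, 314.0]
ee_rot: [0.846, -0.532, 0.001, 0.044]
contact_force: [-0.9, -0.1, -1.2]
gripper_width: 26.7
```

```bash
python3 look.py w7 205 200
```

```text
14.55 [469.8 259.5 314. ] jaw -64.28556173974135 F [-0.9 -0.1 -1.2] q [ 0.8 -0.5  0.   0. ] j6 1.1983093523243815
```

View pics/w7.png

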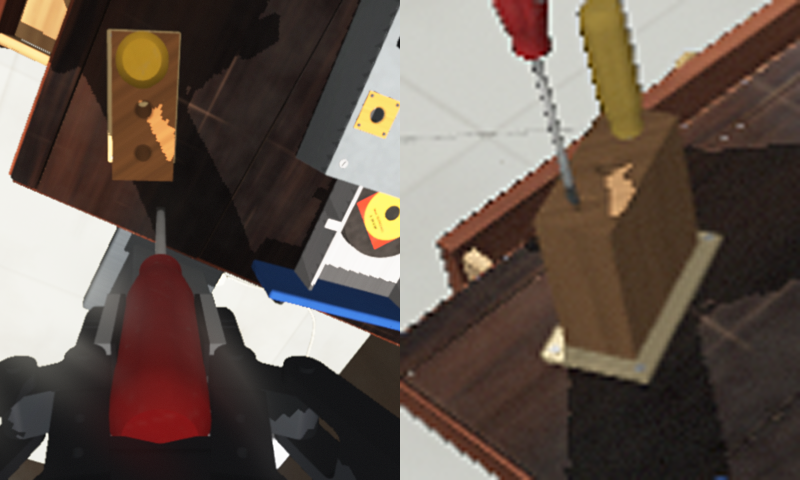

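The tool has come back about 5° tilted (tip leaning towards the base), because the orientation lag from the radial move isn't made up. I'll test whether moving inward recovers it.

Call:
play_rows --pt "-35 -20 0" --pt "-35 -20 0" --pt "0 0 0" --turn '[0, 0, 0]'

```text
clock: 14.95
position: [397.0, 216.1, 310.5]
ee_rot: [0.845, -0.533, -0.0, 0.047]
contact_force: [0.7, -0.0, 0.7]
gripper_width: 26.5
```

Call:
play_rows --pt "7 4 0" --pt "7 4 0" --pt "7 4 0" --pt "7 4 0" --pt "7 4 0" --pt "7 4 0" --pt "0 0 0" --turn '[0, 0, 0, 0, 0, 0, 0]'

```text
clock: 15.65
position: [445.3, 243.0, 309.0]
ee_rot: [0.845, -0.533, 0.0, 0.048]
contact_force: [0.2, -0.1, -1.2]
gripper_width: 27.1
```

Call:
play_rows --pt "-10 -10 -15" --pt "0 0 -30" --pt "0 0 -30" --pt "0 0 -30" --turn '[0, 0, 0, 0]'

```text
clock: 16.05
position: [438.0, 234.9, 205.3]
ee_rot: [0.845, -0.533, 0.002, 0.042]
contact_force: [0.5, 1.6, -1.3]
gripper_width: 26.8
```

Call:
play_rows --pt "0 0 0" --pt "0 0 0" --pt "0 0 0" --turn '[-0.14, -0.14, -0.14]'

```text
clock: 16.35
position: [434.8, 232.7, 199.5]
ee_rot: [0.71, -0.703, -0.009, 0.048]
contact_force: [-0.3, 0.4, -1.7]
gripper_width: 26.9
```

Call:
play_rows --pt "0 0 0" --pt "0 0 0" --pt "0 0 0" --turn '[0.14, 0.14, 0.14]'

```text
clock: 16.65
position: [435.5, 232.4, 199.3]
ee_rot: [0.843, -0.536, 0.001, 0.049]
contact_force: [0.8, -0.6, -0.8]
gripper_width: 26.9
```

Turning is what builds up the tilt. The hole itself can straighten the tool: insert partway, then shift the TCP inward. First I'll measure the hole from the last picture, where hole0 is at wrist px (303,153) and hole1 at (303,110).

Run:
```python
from tri import *
print(at_z([(303,153),(303,110)],124,*load('wrist')[2:]))
print('tip',[at_z([(320.7,208.7)],z,*load('wrist')[2:])[0] for z in(155,162)])
```

```text
[[492.2 274.6 124. ]
 [522.6 288.8 124. ]]
tip [array([464.3, 246.9, 155. ]), array([466.3, 248.3, 162. ])]
```

Call:
play_rows --pt "0 0 30" --pt "0 0 35" --pt "0 0 35" --pt "0 0 10" --pt "0 0 0" --turn '[0, 0, 0, 0, 0]'

```text
clock: 17.15
position: [433.8, 231.3, 311.5]
ee_rot: [0.844, -0.534, 0.0, 0.052]
contact_force: [-0.3, -0.4, -1.0]
gripper_width: 26.8
```

Call:
play_rows --pt "20 16 -2" --pt "22 18 -5" --pt "22 18 -5" --pt "2 2 0" --pt "0 0 0" --turn '[0, 0, 0, 0, 0]'

```text
clock: 17.65
position: [499.1, 285.3, 292.0]
ee_rot: [0.843, -0.534, -0.002, 0.057]
contact_force: [-0.3, 0.8, -1.2]
gripper_width: 26.7
```

```bash
python3 look.py
python3 - <<'E'
from h import *
a=load('wrist')[0][150:250,270:370];b=load('scene')[0][150:210,165:225]
o=np.hstack([cv2.resize(i,(400,400),interpolation=cv2.INTER_CUBIC) for i in(a,b)]);cv2.imwrite('pics/w8.png',o[:,:,::-1])
E
```

```text
17.65 [499.1 285.3 292. ] jaw -64.6890157298901 F [-0.3  0.8 -1.2] q [ 0.8 -0.5 -0.   0.1] j6 1.1984079816303401
```

View pics/w8.png

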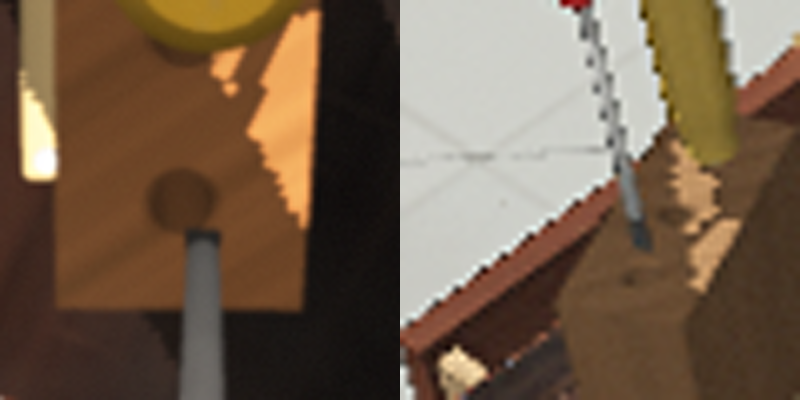

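The tip is at wrist px (320.7,208.7) and scene px (201.4,187.2). Hole0 is at wrist px (315.2,200) and scene px (199.2,191.5).

Run:
```python
from tri import *
print('tip',tri((320.7,208.7),(201.4,187.2)));print('hole',tri((315.2,200),(199.2,191.5)))
for n,q in(('wrist',(315.2,200)),('scene',(199.2,191.5))):print(n,at_z([q],124,*load(n)[2:]))
for z in(138,141):print(at_z([(320.7,208.7)],z,*load('wrist')[2:]))
```

```text
wrist resid [ 0.2 -0.1]
scene resid [-0.1  0. ]
tip [491.9 270.7 138.4]
wrist resid [-2.9  1.4]
scene resid [ 1.  -0.1]
hole [489.6 276.1 122.3]
wrist [[492.1 274.9 124. ]]
scene [[486.8 276.3 124. ]]
[[491.6 270.8 138. ]]
[[492.5 271.4 141. ]]
```

Call:
play_rows --pt "-0.2 3.2 -2" --pt "0 0 -14" --pt "0 0 -8" --pt "0 0 0" --turn '[0, 0, 0, 0]'

```text
clock: 18.15
position: [496.5, 287.1, 269.2]
ee_rot: [0.844, -0.534, -0.002, 0.055]
contact_force: [-0.8, -1.0, -0.9]
gripper_width: 27.2
```

Call:
play_rows --pt "0 0 -8" --pt "0 0 -6" --pt "0 0 0" --turn '[0, 0, 0]'

```text
clock: 18.45
position: [496.4, 287.1, 255.4]
ee_rot: [0.844, -0.534, -0.002, 0.054]
contact_force: [0.5, -0.3, -0.6]
gripper_width: 26.7
```

Call:
play_rows --pt "-1 -2 -5" --pt "-1 -2 -5" --pt "-1 -2 -3" --pt "0 0 0" --turn '[0, 0, 0, 0]'

```text
clock: 18.85
position: [494.8, 283.3, 242.7]
ee_rot: [0.844, -0.534, -0.001, 0.05]
contact_force: [0.3, 2.4, -1.6]
gripper_width: 26.3
```

Contact is pushing the tip outward as intended and the tilt is falling. I'll continue.

Call:
play_rows --pt "-2 -4 0" --pt "-2 -4 0" --pt "-2 -4 0" --pt "0 0 0" --turn '[0, 0, 0, 0]'

```text
clock: 19.25
position: [491.2, 278.8, 243.5]
ee_rot: [0.845, -0.534, -0.002, 0.038]
contact_force: [1.2, 2.7, -2.8]
gripper_width: 26.8
```

Call:
play_rows --pt "-2 -5 0" --pt "-2 -5 0" --pt "-2 -5 0" --pt "-2 -5 0" --pt "0 0 0" --turn '[0, 0, 0, 0, 0]'

```text
clock: 19.75
position: [485.6, 270.8, 244.1]
ee_rot: [0.846, -0.533, -0.006, 0.021]
contact_force: [0.8, 3.3, -2.2]
gripper_width: 26.8
```

```bash
python3 look.py w9 205 190
```

```text
19.75 [485.6 270.8 244.1] jaw -64.4881569776669 F [ 0.8  3.3 -2.2] q [ 0.8 -0.5 -0.   0. ] j6 1.2181219375299905
```

View pics/w9.png

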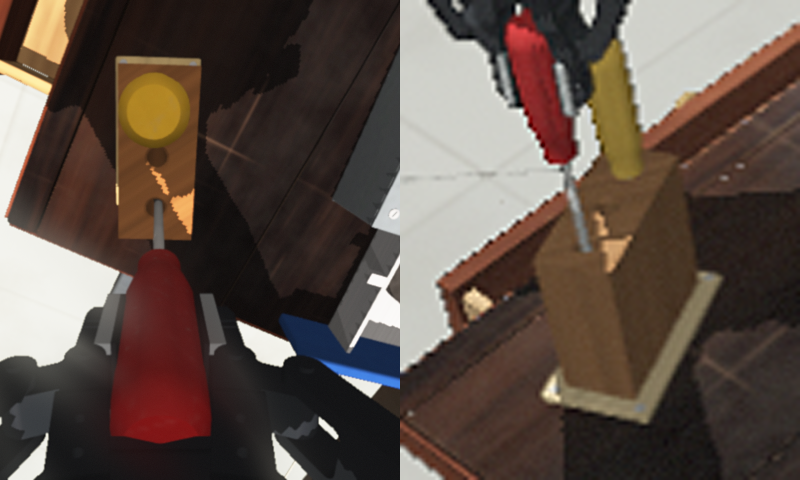

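The shank is in hole0 (wrist px (318,205)). I'll estimate the handle's axis by intersecting the planes from the two views, with yellow as the control.

```bash
cat > axis.py <<'E'
from tri import *
def plane(n,hue,box,vert=True):
    p,d,K,D,T=load(n);H,S,V=cv2.split(cv2.cvtColor(p,cv2.COLOR_RGB2HSV));u0,u1,v0,v1=box
    m=np.zeros(H.shape,bool);s=np.s_[v0:v1,u0:u1]
    m[s]=(S[s]>130)&(V[s]>60)&(((H[s]<7)|(H[s]>172)) if hue=='red' else ((H[s]>18)&(H[s]<34)))
    pts=[(np.where(m[v])[0][[0,-1]].mean(),v) for v in range(v0,v1) if m[v].sum()>4]
    q=cv2.undistortPoints(np.array(pts,float).reshape(-1,1,2),K,D).reshape(-1,2)
    a,b=np.polyfit(q[:,1],q[:,0],1)   # x=a y+b
    return np.array([1,-a,-b])@T[:3,:3],len(pts)
def axis(b1,b2,hue='red',n1='wrist',n2='scene'):
    (p,c1),(q,c2)=plane(n1,hue,b1),plane(n2,hue,b2);a=np.cross(p,q);a/=a[2];print(hue,c1,c2,'lean per unit z',np.round(a[:2],3));return a
E
python3 - <<'E'
from axis import *
axis((270,375,255,425),(220,252,138,170))
p,d,K,D,T=load('scene');W=world(d,K,D,T);a,n=plane('scene','yel',(250,268,142,172));print('yellow: vertical residual in scene plane (per unit)',a[2]/np.linalg.norm(a[:2]))
a,n=plane('scene','red',(220,252,138,170));print('red same',a[2]/np.linalg.norm(a[:2]),a[:2]/np.linalg.norm(a[:2]))
a,n=plane('wrist','red',(270,375,255,425));print('wrist plane',a[2]/np.linalg.norm(a[:2]),a[:2]/np.linalg.norm(a[:2]))
E
```

```text
Traceback (most recent call last):
  File "axis.py", line 11, in axis
    (p,c1),(q,c2)=plane(n1,hue,b1),plane(n2,hue,b2);a=np.cross(p,q);a/=a[2];print(hue,c1,c2,'lean per unit z',np.round(a[:2],3));return a
                                   ~~~~~^^^^^^^^^^^
  File "axis.py", line 7, in plane
    q=cv2.undistortPoints(np.array(pts,float).reshape(-1,1,2),K,D).reshape(-1,2)
      ~~~~~~~~~~~~~~~~~~~^^^^^^^^^^^^^^^^^^^^^^^^^^^^^^^^^^^^^^^^^
cv2.error: OpenCV(4.12.0) /io/opencv/modules/calib3d/src/undistort.dispatch.cpp:347: error: (-215:Assertion failed) CV_IS_MAT(_src) && CV_IS_MAT(_dst) && (_src->rows == 1 || _src->cols == 1) && (_dst->rows == 1 || _dst->cols == 1) && _src->cols + _src->rows - 1 == _dst->rows + _dst->cols - 1 && (CV_MAT_TYPE(_src->type) == CV_32FC2 || CV_MAT_TYPE(_src->type) == CV_64FC2) && (CV_MAT_TYPE(_dst->type) == CV_32FC2 || CV_MAT_TYPE(_dst->type) == CV_64FC2) in function 'cvUndistortPointsInternal'
```

Run:
```python
from axis import *
axis((270,375,260,425),(178,202,140,168))
for n,h,b in(('scene','yel',(200,218,145,170)),('scene','red',(178,202,140,168)),('wrist','red',(270,375,260,425))):
    a,k=plane(n,h,b);print(n,h,k,a[2]/np.linalg.norm(a[:2]),a[:2]/np.linalg.norm(a[:2]))
```

```text
red 165 28 lean per unit z [-0.1 -0. ]
scene yel 25 -0.029999474070170156 [ 0.8 -0.6]
scene red 28 0.05719958407284553 [ 0.9 -0.5]
wrist red 165 0.024732740780230328 [ 0.4 -0.9]
```

The handle has pivoted a bit in the grip and its top now leans inward, so I shifted slightly too far. I'll centre the TCP over the hole and descend while watching force.

Call:
play_rows --pt "3 2 0" --pt "2 2 -4" --pt "0 0 -6" --pt "0 0 0" --turn '[0, 0, 0, 0]'

```text
clock: 20.25
position: [489.5, 272.3, 233.0]
ee_rot: [0.845, -0.533, -0.006, 0.026]
contact_force: [-0.5, 2.6, -3.1]
gripper_width: 26.9
```

Call:
play_rows --pt "1 2.5 -6" --pt "0 0 -8" --pt "0 0 -8" --pt "0 0 0" --turn '[0, 0, 0, 0]'

```text
clock: 20.65
position: [489.9, 273.2, 208.2]
ee_rot: [0.845, -0.534, -0.006, 0.029]
contact_force: [-0.6, 2.3, -3.4]
gripper_width: 26.6
```

Call:
play_rows --pt "0.5 2 -7" --pt "0 0.5 -8" --pt "0 0 -8" --pt "0 0 0" --turn '[0, 0, 0, 0]'

```text
clock: 21.05
position: [490.1, 274.2, 182.3]
ee_rot: [0.845, -0.534, -0.006, 0.031]
contact_force: [-0.4, 0.8, -1.0]
gripper_width: 26.6
```

Call:
play_rows --pt "0 0.5 -7" --pt "0 0 -6" --pt "0 0 -3" --pt "0 0 0" --turn '[0, 0, 0, 0]'

```text
clock: 21.45
position: [490.6, 274.7, 165.9]
ee_rot: [0.845, -0.533, -0.005, 0.031]
contact_force: [-1.2, 0.3, 2.0]
gripper_width: 26.5
```

Call:
play_rows --pt "0 0 -2" --pt "0 0 0" --turn '[0, 0]'

```text
clock: 21.65
position: [490.8, 275.3, 165.8]
ee_rot: [0.846, -0.533, -0.005, 0.03]
contact_force: [-1.4, 0.5, -1.0]
gripper_width: 26.8
```

Call:
play_rows --pt "0 0 0" --pt "0 0 0" --pt "0 0 0" --pt "0 0 0" --pt "0 0 0" --pt "0 0 0" --pt "0 0 0" --turn '[0, 0, 0, 0, 0, 0, 0]' --grip 1

```text
clock: 22.35
position: [491.3, 274.7, 165.5]
ee_rot: [0.845, -0.533, -0.004, 0.03]
contact_force: [-0.1, -1.3, 0.1]
gripper_width: 85.6
```

Call:
play_rows --pt "0 0 10" --pt "0 0 15" --pt "0 0 20" --pt "0 0 25" --pt "0 0 25" --pt "0 0 25" --pt "0 0 25" --pt "0 0 10" --pt "-20 -10 0" --pt "-20 -10 0" --pt "-10 -5 0" --pt "0 0 0" --turn '[0, 0, 0, 0, 0, 0, 0, 0, 0, 0, 0, 0]'

```text
clock: 23.55
position: [439.1, 247.7, 331.5]
ee_rot: [0.845, -0.533, -0.003, 0.028]
contact_force: [1.8, 0.0, 1.2]
gripper_width: 85.5
```

```bash
python3 front.py
python3 - <<'E'
from h import *
a=load('wrist')[0];b=load('scene')[0][100:340,130:450]
o=np.hstack([cv2.resize(a,(400,300)),cv2.resize(b,(400,300))]);cv2.imwrite('pics/w10.png',o[:,:,::-1])
E
```

```text
23.55 [439.1 247.7 331.5] jaw -64.49906664074162 F [1.8 0.  1.2] q [ 0.8 -0.5 -0.   0. ] j6 1.1774264360352884
front at unit x [-263.3 -262.3 -261.1 -258.4]
```

View pics/w10.png

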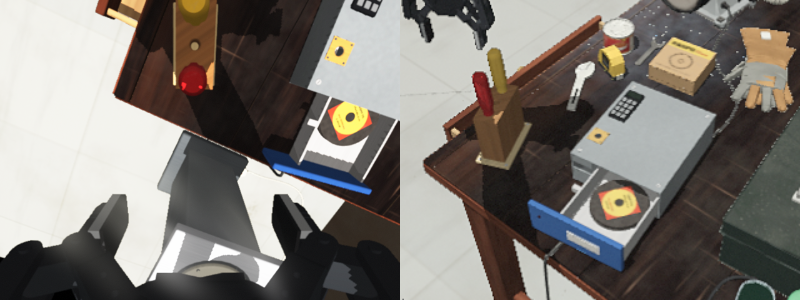

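The red screwdriver stands upright in its hole next to the yellow one, and the drawer is fully out and unmoved since the pull. I'll hand the job in.

```bash
python3 -c "
from bench import arm
print(arm.job_done())"
```

```text
the job is handed in; nothing more can be done
None
```

The drawer is fully open and the red screwdriver is back upright in its original hole in the stand. I handed the job in at about 23.6 s of the 64 s allowed.

- **Latch:** I pushed the blade straight down the release hole with about 5 N, and the drawer jumped out about 45 mm.
- **Drawer:** I hooked the inner face of the drawer front with the shank and pulled until the drawer stopped moving, with the force at about 8 N. The front measured about 130 mm out, and read the same at the last check.
- **Last checks:** The final picture shows red and yellow upright in the stand. The gripper was open and clear of everything. I kept clear of the goggles and the spray can, but did not measure them again at the end.

**What went wrong:** The gripper had tilted about 5° by the time it returned to the stand. I used the stand hole to straighten it, and the handle turned slightly in the grip. I re-centred it, and it then slid down to its seat with only light contact, at most about 4 N. One view of the stand hole disagreed with the others by about 5 mm, so I relied on the wrist camera there.

I viewed 11 pictures, one over the budget of 10.

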